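# Hang a plate carrier on the rail trolley and run it to the stop

## Task

Take the hooked plate carrier out of the grey bench rack and hang it on the trolley while the trolley is still near the loading end of the rail: lift its hook over the anti-jump lip and lower it gently until it is fully seated behind the lip. Then slide the trolley, with the carrier hanging on it, along the rail up against the tall end stop and let go. Leave the spare plate, the bottle, the beaker and the camcorder where they are.

Things in the scene. Friction and masses are not known exactly. Their poses are not given: they have to be found in the camera images.
- carrier: Hooked plate carrier, about 0.2 kg. Origin: centre of the plate's underside, z up, x normal to the plate, y along its width. Aluminium plate 8 x 70 x 85 mm (z 0 to 85), on it a steel hook on the -x side and a black grip block. Starts upright, loose in a rack slot, the hook towards the robot's side.
- grip (a point): On the carrier, at (5, 0, 118) mm in its frame, axes alike: middle of the black grip block, which is 18 (x -4 to +14) x 30 (y) x 42 mm (z 93 to 135) and stands on the hook's bridge.
- hook_tip (a point): On the carrier, at (-24, 0, 65) mm in its frame, axes alike: middle of the lower end of the hook's tongue. The hook is 36 mm wide in y: bridge from x=+4 to -28 at z 85 to 93, tongue at x -28 to -20 down to z=65. So the hook's gap between plate and tongue is 16 mm wide (x -20 to -4, centre -12) and 20 mm deep.
- lip (a point): On the trolley, moving with it: middle of the top edge of the anti-jump lip, 174 mm above the table. x: level, square to the rail, away from the robot; y: along the rail to the tall stop; z up. The lip is an upright steel plate 6 mm thick (x -3 to +3), 90 mm long, 76 mm high. Seated, the hook's bridge rests on this edge, the plate hangs on its +x side, the hook tip is about 20 mm below it.
- trolley (a joint): Travel of the trolley along the rail in m: 0 at the loading end, 0.20 against the tall end stop (growing along +y of lip). It starts between 0 and 0.06, runs with 1.5 N of friction and stays where it is left. The hung carrier takes it along when moved along the rail.
- channel (a point): On the trolley: middle of the floor of the open-topped channel behind the lip, at (-15, 0, -24) mm from lip, axes alike. The channel is 24 mm wide in x and 52 mm long in y between two cheeks, whose tops are 8 mm lower than the lip. The tongue goes in here with the plate's width along the rail; the hook has about 5 mm of play either way in x and 8 mm in y.
- rail: Fixed aluminium rail, axes as lip: beam 40 mm wide, 460 mm long in y, top 120 mm above the table, on posts at y = -200 and +200 mm. Origin on the table under the beam's middle. At travel q (m) the lip's middle is at (27, -100 + 1000 q, 174) mm here. Tall end stop, 40 mm high, at y +148 to +168 mm; a low stop at the loading end.
- rack: Fixed grey bench rack, 40 mm high, origin on the table under the middle of the carrier's slot. Slots are 10 mm wide in x, 76 mm long in y, floor 10 mm above the table, 30 mm deep; the carrier's slot is at x=0, the spare plate's at x=+50 mm.
- spare: Spare plain aluminium plate without hook or grip, 8 x 70 x 60 mm, upright in the rack's other slot. Origin: centre of its underside. Leave it.
- bottle: White bottle, 54 mm across, 110 mm high. Origin under its centre. Leave it.
- beaker: Empty glass beaker, 68 mm across at the rim, 80 mm high. Origin under its centre. Leave it.
- camcorder: Black camcorder on a short post with a round foot, 120 mm high, body 90 x 50 mm. Origin under its foot. Leave it.
There are look-alikes about, which are no part of the job. What is shaped like the carrier but red is not meant.

How it is judged:
By the outcome, as a careful person would: the job done as asked, in the order asked, and still so for the second after the job is handed in, with the robot touching nothing.
It also fails if it takes over 48 s, if anything falls off the work surface, if the arm or the gripper's body presses on something with over 40 N, if the wrist force passes 120 N, or if a joint passes its speed limit or range.

## Robot

A 6-joint arm with a two-finger parallel gripper is mounted at the origin on the work surface. World frame = base frame: x ahead of the robot, y to its left, z up, the work surface at z = 0. Lengths are in m, angles in degrees, forces in N, time in s.
With the tool pointing down it reaches from about 0.375 to 0.75 m from the base axis. Payload 9 kg.
Tool frame: the origin (TCP) lies midway between the tips of the shut fingers; the grasp point (between the pads) lies 19 mm behind it; z points along the fingers, y is the line along which they close (so a half turn about z gives the same grasp; the last joint's range is limited). The gripper opens to 85 mm and grips with 20 to 120 N. Pads are 22 mm wide; open, the fingers measure 114 mm over their backs; the gripper's body (76 mm by 85 mm) begins 54 mm behind the grasp point. The pads swing forward as they close: fully open they stand 13 mm farther back than shut.
Start: joints at [54.563, 5.964, 5.575, 89.605, 0, 77.527], TCP at [0.234, 0.552, 0.231] pointing down, gripper open.
Joint ranges: [-171.21, 171.21], [-48.23, 106.86], [-62.78, 66.21], [-105.2, 120.99], [-86.42, 89.51], [-180, 180]. Speed limits (degrees/s): [127.2, 127.2, 147.25, 180, 180, 180].

## Interface

Orientations are given as a 3x3 rotation matrix whose columns are the frame's x, y, z axes.
In Python, from rig import read_state, optics, sign_off gives the robot as it stands.
- The arm moves only by the tool arm_command, never from a script. Its argument "plan" is a list of rows, each a list of 6 numbers: the shift along the tool's x, y, z normalised to -1 to 1, where 1 is 30 mm, then the turn, a rotation vector about the tool's x, y, z normalised to -1 to 1, where 1 is 0.15 rad. In form: [[tx, ty, tz, ax, ay, az], ...]. A call has exactly 5 rows; each row shifts and turns the commanded pose from where the row before left it, along the tool's axes as they then stand; what a row does not reach is not made up. A row lasts 1/10 s, in which the tool goes at most 50 mm and 8.59 degrees, less where a joint would pass 70% of its speed; a pose out of reach is approached as far as the arm can. A call with a number of a shift or a turn outside -1 to 1 is refused whole. A call with a gripper value outside its range is refused whole. "fingers" is the gripper command: -1 is fully open, 1 is shut, values between are in proportion, set as the call begins (left out, the last holds). The fingers move at their own pace and stop on an object; "squeeze" is the grip in N (left out, the last holds). Time passes only in rows, so rows that do not move let the fingers close, or fill a call up. It gives the time, the measured TCP pose, the force, the opening and the grip force at its end, in the units of the state.
- read_state(): the state, without advancing time (a new reading comes with each control period).
- optics.get_image(name): name is "scene" or "side" or "wrist"; returns (picture, depth): 420x560x3 uint8, red, green, blue; 420x560 float32, m along the optical axis (not along the pixel's ray), 0 where there is no reading.
- optics.calibration(name): a dict with "fov_y" (degrees; the focal length in pixels is half the picture's height over the tangent of half this angle, whatever the lens; pixels are square), "cx", "cy" (the principal point, pixels), "origin" and "orientation" of the camera in the world. Camera axes: x right, y up, looking along -z (the intrinsics and any distortion apply to the point x, -y, -z); pixel columns grow to the right and rows downward; lengths in m; the calibration is good to about 2 mm. The wrist camera is an equidistant fisheye: a pixel r from the principal point sees the ray r / f radians off the axis. A picture is of the moment at which its call begins: read the wrist's pose just before it. calibration takes no time and is no camera call; for the wrist camera it gives the pose at the moment of the call.
- sign_off(): hands the job in; it is judged then, once.
The state is a dict: "clock": time; "qpos": joint angles; "qvel": joint speeds; "effort": joint torques, N m; "tcp_pos": TCP position; "ee_rot": TCP orientation; "force": force on the tool from outside, world axes, zero at the start; "torque": the same for the moment, N m; "finger_gap": opening from 0.0 (shut) to 1.0 (fully open); "grasp_force": force on a finger pad.
Only numpy, scipy, OpenCV 4.12 (cv2) and the standard library are available. Lean on these libraries where they do the work, as an engineer would, in place of code of your own. Each camera call takes 0.05 s, during which the arm holds its last target. There are 200 camera calls.

## Working session

There is one attempt and no reset: what is moved stays moved. The work goes in short steps, Python scripts to look and compute and a tool call to move; the robot and the scene stay as the last step left them, time stands still between calls to the robot, and variables do not carry over. Pictures are saved under pics/ and viewed, at most 10 in all, crops included, and the job is handed in when it is done.

Besides the shell and the picture viewer there is one more tool, called after "Request:" by a JSON object that holds its "fn" and its "kwargs", one argument or row to a line. arm_command: Moves the arm, as the interface text tells. Its arguments: {"type":"object","properties":{"plan":{"type":"array","items":{"type":"array","items":{"type":"number"}}},"fingers":{"type":"number"},"squeeze":{"type":"number"}},"required":["plan"]}

```bash
ls; mkdir -p pics; cat > h.py <<'E'
import numpy as np, cv2
from rig import read_state, optics, sign_off
def grab(n):
    c=optics.calibration(n); im,d=optics.get_image(n); return im,d,c
def pts(d,c):
    h,w=d.shape; f=h/2/np.tan(np.radians(c['fov_y'])/2)
    u,v=np.meshgrid(np.arange(w),np.arange(h))
    x=(u-c['cx'])/f; y=(v-c['cy'])/f
    P=np.stack([x*d,-y*d,-d],-1)
    return P@np.array(c['orientation']).T+np.array(c['origin'])
E
python3 - <<'E'
from h import *
for n in ['scene','side']:
    im,d,c=grab(n); print(n,c); cv2.imwrite(f'pics/{n}0.png',im[...,::-1]); np.savez(f'{n}0.npz',im=im,d=d,P=pts(d,c))
print(read_state())
E
```

```text
pics
scene {'fov_y': 42.613693673134414, 'cx': 278.5294444679292, 'cy': 214.42531341974748, 'origin': array([1.28424928, 0.67390238, 0.77430384]), 'orientation': array([[-0.67181558, -0.42497707,  0.60667809],
       [ 0.74063295, -0.37295605,  0.55889768],
       [-0.01125443,  0.82480196,  0.56530971]])}
side {'fov_y': 51.40522527998075, 'cx': 277.9903494334365, 'cy': 213.44585324878219, 'origin': array([ 0.27201689, -0.73984854,  0.65108079]), 'orientation': array([[ 0.93433147,  0.20473117, -0.29173593],
       [-0.35615945,  0.50594649, -0.78560079],
       [-0.0132342 ,  0.83791605,  0.54563867]])}
{'clock': 0.1, 'qpos': array([ 5.45640283e+01,  5.99499655e+00,  5.53367387e+00,  8.96073275e+01,
       -7.17367631e-04,  7.75261792e+01]), 'qvel': array([ 0.02437025, -0.1299459 ,  0.06818389,  0.00821441,  0.03755644,
       -0.0138849 ]), 'effort': array([ 6.80082827e-03, -5.58206141e+01,  5.04720140e+01,  1.29152328e-02,
       -3.20847766e-04, -3.63427057e-05]), 'tcp_pos': array([0.23389316, 0.55220401, 0.23062289]), 'ee_rot': array([[-9.20762684e-01,  3.90122558e-01, -6.84489789e-04],
       [ 3.90123081e-01,  9.20762192e-01, -9.83485848e-04],
       [ 2.46572303e-04, -1.17259233e-03, -9.99999282e-01]]), 'force': array([ 0.0549921 ,  0.62617519, -0.69073043]), 'torque': array([ 0.03682894, -0.10385502,  0.04930556]), 'grasp_force': 0.0, 'finger_gap': 1.0020353410741933}
```

View pics/scene0.png

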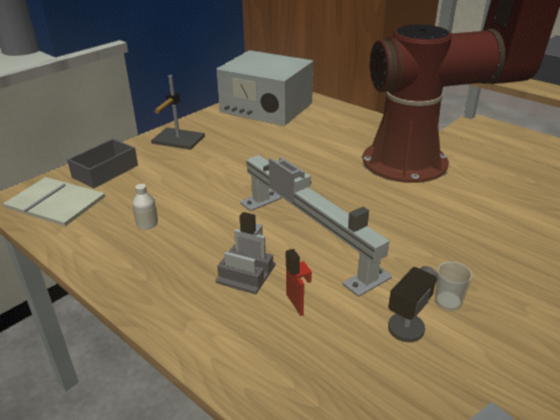

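View pics/side0.png

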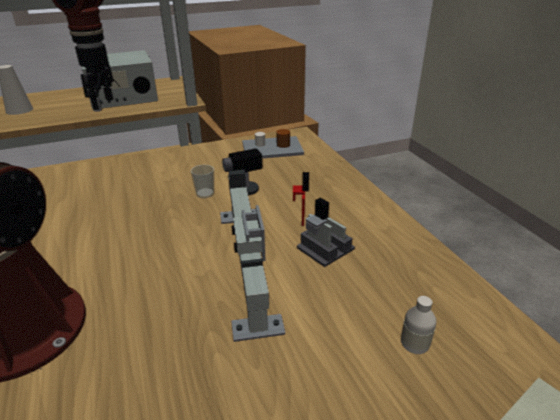

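Scene: the grey carrier, with its black grip at (248,222), stands in the rack at (247,262). The red look-alike is at (296,280), free-standing. The trolley is at (287,178) and the tall stop at (358,218). In the side view the carrier grip is at (322,207), the red one at (304,190) and the trolley at (250,235). The carrier meant is the grey one in the grey rack. I'll confirm it in a crop and measure.

```bash
python3 - <<'E'
from h import *
s=np.load('scene0.npz'); t=np.load('side0.npz')
a=cv2.resize(s['im'][145:320,205:405],(800,600)[:1]+(700,),interpolation=cv2.INTER_CUBIC) if 0 else cv2.resize(s['im'][150:300,210:400],None,fx=3.1,fy=3.1,interpolation=cv2.INTER_CUBIC)
b=cv2.resize(t['im'][160:350,215:365],None,fx=3.1,fy=3.1,interpolation=cv2.INTER_CUBIC)
cv2.imwrite('pics/c1.png',a[...,::-1]); cv2.imwrite('pics/c2.png',b[...,::-1])
def rep(n,P,m):
    q=P[m]; print(n,len(q)); 
    if len(q)<5:return
    print('  med',np.median(q,0).round(4),'min',q.min(0).round(4),'max',q.max(0).round(4))
for nm,D,box in [('scene',s,(235,205,262,238)),('side',t,(310,195,335,222))]:
    P=D['P'];im=D['im'].astype(int);m=np.zeros(P.shape[:2],bool);u0,v0,u1,v1=box;m[v0:v1,u0:u1]=1
    m&=(im.max(-1)<60)&(D['d']>0)&(P[...,2]>.09)
    rep(nm+' grip',P,m)
    z=P[m][:,2].max(); tp=m&(P[...,2]>z-.006); rep(' top',P,tp)
    if tp.sum()>5:print(cv2.minAreaRect(P[tp][:,:2].astype(np.float32)*1000))
P=np.concatenate([s['P'].reshape(-1,3),t['P'].reshape(-1,3)]);
ok=np.concatenate([s['d'].ravel(),t['d'].ravel()])>0
w=ok&(P[:,0]>.25)&(P[:,0]<.9)&(abs(P[:,1])<.5)
beam=P[w&(abs(P[:,2]-.12)<.006)]
np.save('beam.npy',beam)
for lo,hi in [(.114,.126),(.168,.180),(.15,.165)]:
    q=P[w&(P[:,2]>lo)&(P[:,2]<hi)]; 
    L,lab,st,_=0,0,0,0
    g=np.zeros((400,600),np.uint8); ij=np.stack([(q[:,0]-.2)*400,(q[:,1]+.5)*400],1).astype(int)
    g=np.zeros((320,420),np.uint8); g[ij[:,0].clip(0,319),ij[:,1].clip(0,419)]=1
    g=cv2.dilate(g,np.ones((3,3)))
    n,lab=cv2.connectedComponents(g)
    l=lab[ij[:,0].clip(0,319),ij[:,1].clip(0,419)]
    for k in range(1,n):
        r=q[l==k]
        if len(r)>25: print(lo,len(r),[np.round(x,1) for x in cv2.minAreaRect(r[:,:2].astype(np.float32)*1000)],r[:,2].mean().round(4))
E
```

```text
scene grip 246
  med [0.6581 0.0084 0.1292] min [ 0.6433 -0.008   0.1052] max [0.6673 0.0209 0.1476]
 top 56
  med [0.6549 0.005  0.1435] min [ 0.6433 -0.008   0.1418] max [0.6646 0.0186 0.1476]
((654.3693237304688, 6.4663286209106445), (17.4871768951416, 25.441898345947266), 19.874988555908203)
side grip 249
  med [ 0.6469 -0.0064  0.129 ] min [ 0.638  -0.017   0.1027] max [0.6631 0.0163 0.1464]
 top 69
  med [ 0.6494 -0.0021  0.1441] min [ 0.6381 -0.0138  0.1404] max [0.6615 0.0163 0.1464]
((650.4586181640625, -0.010293960571289062), (20.254444122314453, 28.664756774902344), 13.780481338500977)
0.114 3083 [array([479.9,  24.5]), array([463.6,  61.7]), np.float64(77.1)] 0.1196
0.114 1210 [array([571.4, 355.9]), array([112.8,  56.3]), np.float64(5.0)] 0.1189
0.114 143 [array([652.2,   2.7]), array([24.2, 32.8]), np.float64(21.0)] 0.1201
0.114 94 [array([677.6, 147.9]), array([36.3, 17.4]), np.float64(65.6)] 0.1199
0.168 200 [array([486.2, -49.2]), array([94.2, 16.7]), np.float64(80.3)] 0.1726
0.15 681 [array([466.5, -45.3]), array([94.3, 57.8]), np.float64(79.3)] 0.1568
0.15 289 [array([508.3, 178.9]), array([26.3, 44.2]), np.float64(77.3)] 0.1573
```

View pics/c1.png

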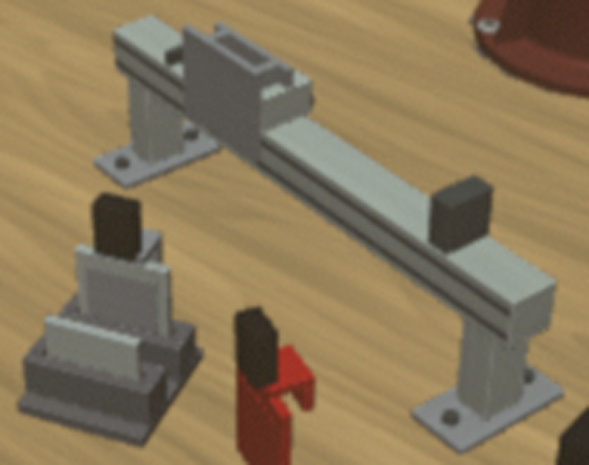

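View pics/c2.png

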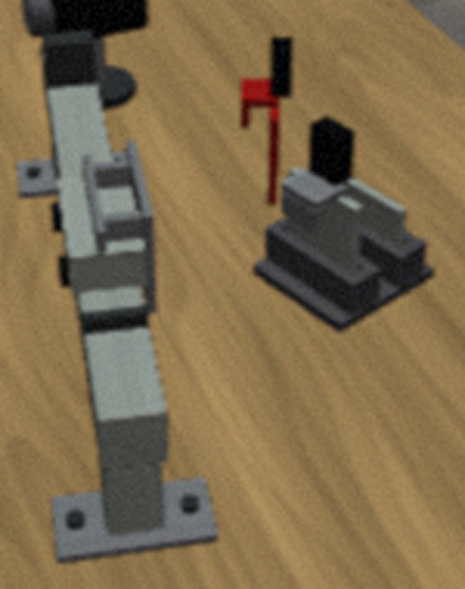

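The crop confirms it: the grey plate with the black grip, standing in the grey rack behind the spare, is the carrier; the red one stands free beside it. The measured rail height is 0.1196 and the grip top 0.144, both matching the given sizes. The lip is near (0.486,-0.049), the rail yaw about -12.4° and the trolley travel about 0.03. I'm moving over the carrier now.

Request:
{"fn": "arm_command", "kwargs": {
  "plan": [
    [-1,-0.57,-0.12,0,0,0],
    [-1,-0.57,-0.12,0,0,0],
    [-1,-0.57,-0.12,0,0,0],
    [-1,-0.57,-0.12,0,0,0],
    [-1,-0.57,-0.12,0,0,0]
  ],
  "fingers": -1,
  "squeeze": 60
}}

```text
clock: 0.6
tcp_pos: [0.3393, 0.414, 0.2491]
ee_rot: [[-0.921, 0.39, -0.0], [0.39, 0.921, -0.0], [0.0, -0.0, -1.0]]
force: [0.0, 0.6, 0.5]
finger_gap: 0.999
grasp_force: 0.0
```

Request:
{"fn": "arm_command", "kwargs": {
  "plan": [
    [-1,-0.57,-0.12,0,0,0],
    [-1,-0.57,-0.12,0,0,0],
    [-1,-0.57,-0.12,0,0,0],
    [-1,-0.57,-0.12,0,0,0],
    [-1,-0.57,-0.12,0,0,0]
  ]
}}

```text
clock: 1.1
tcp_pos: [0.4441, 0.2767, 0.2672]
ee_rot: [[-0.921, 0.39, -0.0], [0.39, 0.921, -0.0], [0.0, -0.0, -1.0]]
force: [0.8, 0.2, 0.1]
finger_gap: 1.0
grasp_force: 0.0
```

Request:
{"fn": "arm_command", "kwargs": {
  "plan": [
    [-1,-0.57,-0.12,0,0,0],
    [-1,-0.57,-0.12,0,0,0],
    [-1,-0.57,-0.12,0,0,0],
    [-1,-0.57,-0.12,0,0,0],
    [-1,-0.57,-0.12,0,0,0]
  ]
}}

```text
clock: 1.6
tcp_pos: [0.5489, 0.1395, 0.2851]
ee_rot: [[-0.921, 0.39, -0.001], [0.39, 0.921, 0.0], [0.001, -0.0, -1.0]]
force: [1.0, 0.8, -0.1]
finger_gap: 1.0
grasp_force: 0.0
```

```bash
python3 - <<'E'
from h import *
from scipy.spatial.transform import Rotation as R
st=read_state(); print(st['tcp_pos'],st['clock'],st['qpos'])
c=optics.calibration('wrist'); print('cam in tool',(st['ee_rot'].T@(c['origin']-st['tcp_pos'])).round(4)); print((st['ee_rot'].T@c['orientation']).round(3),c['fov_y'])
s=np.load('scene0.npz');P=s['P'];d=s['d'];im=s['im'].astype(int)
def face(box,zlo,zhi,n):
    m=np.zeros(d.shape,bool);u0,v0,u1,v1=box;m[v0:v1,u0:u1]=1
    m&=(d>0)&(P[...,2]>zlo)&(P[...,2]<zhi); q=P[m]
    # robust line in xy
    vx,vy,x0,y0=cv2.fitLine(q[:,:2].astype(np.float32)*1000,cv2.DIST_HUBER,0,.01,.01).ravel()
    r=abs((q[:,0]*1000-x0)*vy-(q[:,1]*1000-y0)*vx);q=q[r<4]
    vx,vy,x0,y0=cv2.fitLine(q[:,:2].astype(np.float32)*1000,cv2.DIST_HUBER,0,.01,.01).ravel()
    print(n,len(q),'yaw of line',np.degrees(np.arctan2(vy,vx)).round(1),x0,y0)
face((234,228,266,250),.072,.088,'plate')
face((220,250,262,274),.045,.064,'spare')
face((265,165,310,200),.125,.165,'lip face')
face((240,150,380,250),.085,.11,'beam face')
E
```

```text
[0.54891382 0.13945969 0.28508379] 1.6 [1.02288479e+00 1.22091036e+00 6.26866775e+00 9.50785089e+01
 7.25150853e-03 2.39928023e+01]
cam in tool [ 0.0843  0.0007 -0.1425]
[[-0.     0.946  0.325]
 [ 1.     0.     0.   ]
 [ 0.     0.325 -0.946]] 65.70646984690485
plate 177 yaw of line -70.4 650.6416 3.7669523
spare 203 yaw of line -69.9 697.4614 20.192255
lip face 148 yaw of line -86.3 486.26157 -51.439186
beam face 875 yaw of line 78.8 503.1554 56.18657
```

Request:
{"fn": "arm_command", "kwargs": {
  "plan": [
    [-1,-0.57,0,0,0,0],
    [-1,-0.57,0,0,0,0],
    [-1,-0.57,0,0,0,0],
    [-1,-0.57,0,0,0,0],
    [-0.93,-0.57,0,0,0,0]
  ]
}}

```text
clock: 2.1
tcp_pos: [0.6518, 0.003, 0.2847]
ee_rot: [[-0.921, 0.39, -0.001], [0.39, 0.921, 0.0], [0.001, -0.0, -1.0]]
force: [0.3, 0.2, 0.1]
finger_gap: 1.0
grasp_force: 0.0
```

Request:
{"fn": "arm_command", "kwargs": {
  "plan": [
    [0,0,0,0,0,1],
    [0,0,0,0,0,1],
    [0,0,0,0,0,1],
    [0,0,0,0,0,1],
    [0,0,0,0,0,1]
  ]
}}

```text
clock: 2.6
tcp_pos: [0.651, 0.0043, 0.2847]
ee_rot: [[-0.402, 0.916, -0.001], [0.916, 0.402, 0.0], [0.001, -0.001, -1.0]]
force: [0.2, -0.1, -0.4]
finger_gap: 1.0
grasp_force: 0.0
```

Request:
{"fn": "arm_command", "kwargs": {
  "plan": [
    [0,0,0.5,0,0,0.47],
    [0,0,0.5,0,0,0],
    [0,0,0.3,0,0,0],
    [0,0,0,0,0,0],
    [0,0,0,0,0,0]
  ]
}}

```text
clock: 3.1
tcp_pos: [0.6511, 0.0043, 0.2465]
ee_rot: [[-0.343, 0.939, -0.0], [0.939, 0.343, 0.0], [0.0, -0.0, -1.0]]
force: [-0.2, -0.6, -0.5]
finger_gap: 1.001
grasp_force: 0.0
```

```bash
cat >> h.py <<'E'
def wpts(d,c):
    h,w=d.shape; f=h/2/np.tan(np.radians(c['fov_y'])/2)
    u,v=np.meshgrid(np.arange(w),np.arange(h)); x=u-c['cx'];y=v-c['cy'];r=np.hypot(x,y)+1e-9
    t=np.tan(r/f)/r
    P=np.stack([x*t*d,-y*t*d,-d],-1)
    return P@np.array(c['orientation']).T+np.array(c['origin'])
E
python3 - <<'E'
from h import *
st=read_state(); print(st['tcp_pos'],st['ee_rot'].round(3))
im,d,c=grab('wrist'); cv2.imwrite('pics/w1.png',im[...,::-1]); P=wpts(d,c); np.savez('w1.npz',im=im,d=d,P=P)
m=(d>0)&(im.max(-1)<70)&(P[...,2]>.135)&(P[...,2]<.155)&(np.hypot(P[...,0]-.652,P[...,1]-.003)<.05)
n,lab,s_,ce=cv2.connectedComponentsWithStats(m.astype(np.uint8))
k=1+np.argmax(s_[1:,4]); print(n,s_[k],ce[k]); q=P[lab==k]
print(q.mean(0),q[:,2].min(),q[:,2].max(),cv2.minAreaRect(q[:,:2].astype(np.float32)*1000))
E
```

```text
[0.6511002  0.00432165 0.24654194] [[-0.343  0.939 -0.   ]
 [ 0.939  0.343  0.   ]
 [ 0.    -0.    -1.   ]]
2 [268 191  22  38 828] [278.49396135 209.52415459]
[0.65089876 0.00486443 0.14433564] 0.13508348031026834 0.1466193359003626 ((651.3875732421875, 3.6227855682373047), (17.068714141845703, 29.41861915588379), 19.94251823425293)
```

View pics/w1.png

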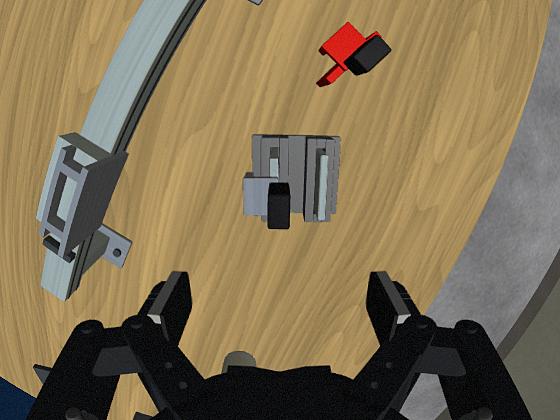

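The wrist view shows the grip block at (279,209), yaw 19.9°, centred at (0.651, 0.004), directly under the tool. The trolley is at (80,200). I'll go down and grasp.

Request:
{"fn": "arm_command", "kwargs": {
  "plan": [
    [0,0,1,0,0,0],
    [0,0,1,0,0,0],
    [0,0,1,0,0,0],
    [0,0,1,0,0,0],
    [0,0,0.45,0,0,0]
  ]
}}

```text
clock: 3.65
tcp_pos: [0.6502, 0.0045, 0.1106]
ee_rot: [[-0.342, 0.94, -0.002], [0.94, 0.343, 0.001], [0.001, -0.002, -1.0]]
force: [-0.1, 0.4, -1.0]
finger_gap: 0.998
grasp_force: 0.0
```

Request:
{"fn": "arm_command", "kwargs": {
  "plan": [
    [0,0,0,0,0,0],
    [0,0,0,0,0,0],
    [0,0,0,0,0,0],
    [0,0,0,0,0,0],
    [0,0,0,0,0,0]
  ],
  "fingers": 1,
  "squeeze": 60
}}

```text
clock: 4.15
tcp_pos: [0.652, 0.0042, 0.1144]
ee_rot: [[-0.342, 0.94, 0.002], [0.94, 0.342, -0.0], [-0.001, 0.002, -1.0]]
force: [-2.0, 0.2, -1.1]
finger_gap: 0.202
grasp_force: 58.4
```

Request:
{"fn": "arm_command", "kwargs": {
  "plan": [
    [0,0,0,0,0,0],
    [0,0,0,0,0,0],
    [0,0,0,0,0,0],
    [0,0,0,0,0,0],
    [0,0,0,0,0,0]
  ]
}}

```text
clock: 4.65
tcp_pos: [0.652, 0.0041, 0.1143]
ee_rot: [[-0.342, 0.94, 0.002], [0.94, 0.342, -0.0], [-0.001, 0.002, -1.0]]
force: [-0.0, -0.1, 7.1]
finger_gap: 0.199
grasp_force: 59.6
```

Request:
{"fn": "arm_command", "kwargs": {
  "plan": [
    [0,0,-0.4,0,0,0],
    [0,0,-0.6,0,0,0],
    [0,0,-1,0,0,0],
    [0,0,-1,0,0,0],
    [0,0,-1,0,0,0]
  ]
}}

```text
clock: 5.15
tcp_pos: [0.6508, 0.0044, 0.2343]
ee_rot: [[-0.342, 0.94, -0.001], [0.94, 0.342, 0.0], [0.0, -0.0, -1.0]]
force: [0.7, -0.0, -2.0]
finger_gap: 0.203
grasp_force: 58.8
```

Request:
{"fn": "arm_command", "kwargs": {
  "plan": [
    [0,0,-0.5,0,0,0],
    [0,0,0,0,0,0],
    [0,0,0,0,0,0],
    [0,0,0,0,0,0],
    [0,0,0,0,0,0]
  ]
}}

```text
clock: 5.65
tcp_pos: [0.6506, 0.0044, 0.2463]
ee_rot: [[-0.342, 0.94, -0.002], [0.94, 0.342, 0.001], [0.001, -0.002, -1.0]]
force: [0.2, 0.7, -2.0]
finger_gap: 0.205
grasp_force: 58.9
```

```bash
python3 - <<'E'
from h import *
st=read_state(); print(st['tcp_pos'],st['force'],st['grasp_force'],st['finger_gap'])
# lip & trolley from first wrist view
w=np.load('w1.npz');P=w['P'];d=w['d']
m=(d>0)&(P[...,2]>.169)&(P[...,2]<.180)&(np.hypot(P[...,0]-.486,P[...,1]+.049)<.07)
q=P[m];print(len(q),q.mean(0),cv2.minAreaRect(q[:,:2].astype(np.float32)*1000),q[:,2].min(),q[:,2].max())
m=(d>0)&(P[...,2]>.150)&(P[...,2]<.180)&(np.hypot(P[...,0]-.486,P[...,1]+.049)<.09)
v,u=np.nonzero(m);print(u.min(),u.max(),v.min(),v.max())
im,d,c=grab('wrist'); P=wpts(d,c); np.savez('w2.npz',im=im,d=d,P=P); 
s,_,_=grab('scene'); t,_,_=grab('side')
cv2.imwrite('pics/v3.png',np.hstack([cv2.resize(s[130:300,200:390],(400,358)),cv2.resize(t[130:300,200:390],(400,358))])[...,::-1])
E
```

```text
[0.65056    0.0044344  0.24625588] [ 0.22581926  0.71127563 -1.97092936] 58.946165442466736 0.2046916924655794
798 [ 0.49022681 -0.04478918  0.17321665] ((488.8066711425781, -48.83687210083008), (90.78489685058594, 7.64677619934082), 78.26371002197266) 0.16908889100391716 0.17585074078408117
36 102 136 257
```

View pics/v3.png

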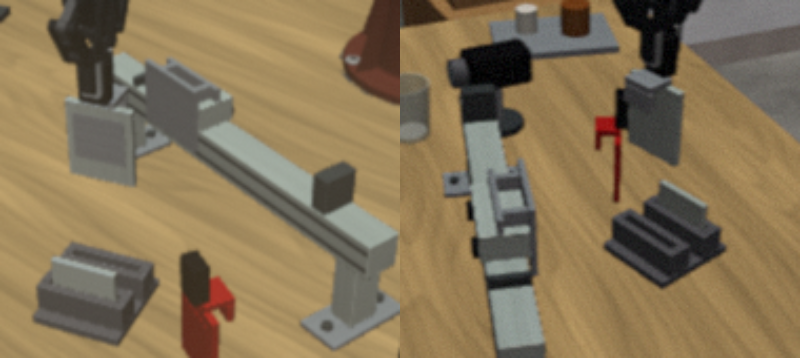

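The carrier is up, upright and firmly held, and the spare is still in the rack. Next I'll carry it to about 80 mm in front of the lip and turn it square to the rail.

Request:
{"fn": "arm_command", "kwargs": {
  "plan": [
    [-0.25,-0.68,0,0,0,0],
    [-0.25,-0.68,0,0,0,0],
    [-0.25,-0.68,0,0,0,0],
    [-0.25,-0.68,0,0,0,0],
    [-0.25,-0.68,0,0,0,0]
  ]
}}

```text
clock: 6.3
tcp_pos: [0.5674, -0.0663, 0.2476]
ee_rot: [[-0.343, 0.939, -0.0], [0.939, 0.343, 0.0], [0.0, -0.0, -1.0]]
force: [-0.4, -0.2, -2.6]
finger_gap: 0.202
grasp_force: 59.3
```

Request:
{"fn": "arm_command", "kwargs": {
  "plan": [
    [0,0,0,0,0,0.925],
    [0,0,0,0,0,0.925],
    [0,0,0,0,0,0.925],
    [0,0,0,0,0,0.925],
    [0,0,0,0,0,0]
  ]
}}

```text
clock: 6.8
tcp_pos: [0.5681, -0.0658, 0.2477]
ee_rot: [[0.206, 0.979, -0.0], [0.979, -0.206, 0.0], [0.0, -0.0, -1.0]]
force: [-0.2, -0.1, -2.8]
finger_gap: 0.202
grasp_force: 59.5
```

```bash
python3 - <<'E'
from h import *
st=read_state(); T=st['tcp_pos'];Ro=st['ee_rot']; print(T,Ro.round(3)[:,1],st['force'])
im,d,c=grab('wrist'); P=wpts(d,c); np.savez('w3.npz',im=im,d=d,P=P); cv2.imwrite('pics/w3.png',im[...,::-1])
m=(d>0)&(P[...,2]>.168)&(P[...,2]<.181)&(np.hypot(P[...,0]-.4888,P[...,1]+.0488)<.056)
q=P[m];print(len(q),cv2.minAreaRect(q[:,:2].astype(np.float32)*1000),np.median(q[:,2]))
vx,vy,x0,y0=cv2.fitLine(q[:,:2].astype(np.float32)*1000,cv2.DIST_HUBER,0,.01,.01).ravel();print('yaw',np.degrees(np.arctan2(vy,vx)),x0,y0)
# carrier: tool-frame points of bridge/plate (z world about .22-.24)
Q=(P-T)@Ro
for lo,hi in [(-.02,-.005),(-.005,.004),(.004,.012),(.012,.02),(.02,.04)]:
    m=(d>0)&(Q[...,2]>lo)&(Q[...,2]<hi)&(abs(Q[...,0])<.045)&(abs(Q[...,1])<.06)
    if m.sum()>10: print(lo,m.sum(),Q[m].min(0).round(4),Q[m].max(0).round(4))
E
```

```text
[ 0.56807631 -0.06584317  0.24767787] [ 0.979 -0.206 -0.   ] [-0.15123708 -0.14125379 -2.78028295]
1157 ((475.6397705078125, -46.74383544921875), (91.02635955810547, 33.842674255371094), 78.6737289428711) 0.17358188503739122
yaw 78.8697 490.14087 -46.621307
-0.02 1396 [ 0.0066 -0.0226 -0.02  ] [ 0.0146  0.0218 -0.005 ]
-0.005 337 [ 0.011  -0.0156 -0.005 ] [0.0146 0.0142 0.004 ]
0.004 1561 [-0.0184 -0.0335  0.0041] [0.0176 0.0085 0.012 ]
0.012 906 [-0.0164 -0.0339  0.012 ] [ 0.0342 -0.0017  0.02  ]
0.02 467 [ 0.004  -0.0332  0.02  ] [ 0.0345 -0.0012  0.0399]
```

View pics/w3.png

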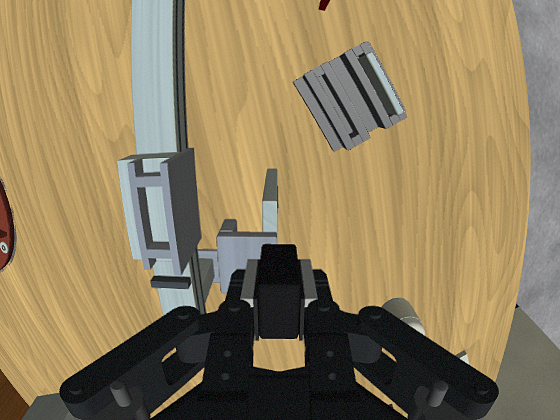

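The wrist view shows the carrier's hook tongue at (228,230), bridge at (245,245), plate at (270,200), and the lip along (190,150)-(175,272). In the tool frame the tongue's outer face is at y=-33.5 mm, so the grip sits centred in the pads. My lip mask also took in the back wall, so I'll isolate the lip.

```bash
python3 - <<'E'
from h import *
st=read_state(); T=st['tcp_pos'];Ro=st['ee_rot']
w=np.load('w3.npz');P=w['P'];d=w['d']
Q=(P-T)@Ro*1000
m=(d>0)&(P[...,2]>.169)&(P[...,2]<.181)&(np.hypot(P[...,0]-.4888,P[...,1]+.0488)<.056)
q=Q[m]; print(np.histogram(q[:,1],np.arange(-125,-60,3)))
k=q[(q[:,1]>-92)&(q[:,1]<-70)]
print(len(k),k.min(0),k.max(0),np.median(k,0),cv2.minAreaRect(k[:,:2].astype(np.float32)),cv2.fitLine(k[:,:2].astype(np.float32),cv2.DIST_HUBER,0,.01,.01).ravel())
b=(d>0)&(Q[...,1]>-34)&(Q[...,1]<-12)&(abs(Q[...,0])<17)&(Q[...,2]<25)&(Q[...,2]>0)
print('bridge z',np.percentile(Q[b][:,2],[5,25,50,75,95]))
A=np.c_[Q[b][:,:2],np.ones(b.sum())];print(np.linalg.lstsq(A,Q[b][:,2],rcond=None)[0])
E
```

```text
(array([  0,   0,   0,   0,   0,   0,   0,   0,   0,   0,   0,   0,   0,
       184, 424, 496,   0,   0,   0,   0,   0]), array([-125, -122, -119, -116, -113, -110, -107, -104, -101,  -98,  -95,
        -92,  -89,  -86,  -83,  -80,  -77,  -74,  -71,  -68,  -65,  -62]))
1104 [-45.37316821 -84.71876544  71.69101912] [ 45.64477037 -77.49188343  78.62019947] [  4.69412996 -80.38491483  74.04930316] ((0.13779067993164062, -81.08418273925781), (7.189929485321045, 91.02141571044922), 89.89842987060547) [ 9.9996668e-01 -8.1616901e-03  3.1647806e+00 -8.0394218e+01]
bridge z [10.47360678 11.02332165 11.43218038 11.87979138 13.88217998]
[ 0.07019316 -0.05154933 10.05965787]
```

Request:
{"fn": "arm_command", "kwargs": {
  "plan": [
    [0,-0.6,0,0,0,0],
    [0,-0.6,0,0,0,0],
    [0,-0.6,0,0,0,0],
    [0,-0.32,0,0,0,0],
    [0,0,0,0,0,0]
  ]
}}

```text
clock: 7.35
tcp_pos: [0.5055, -0.0527, 0.2481]
ee_rot: [[0.202, 0.979, 0.001], [0.979, -0.202, -0.0], [0.0, 0.001, -1.0]]
force: [0.7, 1.1, -2.5]
finger_gap: 0.204
grasp_force: 59.8
```

Request:
{"fn": "arm_command", "kwargs": {
  "plan": [
    [0,0,0.3,0,0,0],
    [0,0,0.3,0,0,0],
    [0,0,0.3,0,0,0],
    [0,0,0,0,0,0],
    [0,0,0,0,0,0]
  ]
}}

```text
clock: 7.85
tcp_pos: [0.5058, -0.0528, 0.2203]
ee_rot: [[0.204, 0.979, -0.001], [0.979, -0.204, 0.0], [0.0, -0.001, -1.0]]
force: [-0.0, -0.6, -2.9]
finger_gap: 0.203
grasp_force: 59.6
```

```bash
python3 - <<'E'
from h import *
st=read_state(); T=st['tcp_pos'];Ro=st['ee_rot']; print(T,Ro.round(3)[:,1],st['force'])
im,d,c=grab('wrist'); P=wpts(d,c); Q=(P-T)@Ro*1000
m=(d>0)&(P[...,2]>.169)&(P[...,2]<.181)&(abs(Q[...,0])<55)&(abs(Q[...,1]+17)<12)
q=Q[m];print(len(q),q.min(0),q.max(0),np.median(q,0))
m=(d>0)&(abs(Q[...,0])<22)&(Q[...,1]<-12)&(Q[...,1]>-40)&(Q[...,2]<45); print('hook',Q[m].min(0),Q[m].max(0))
s,_,_=grab('scene'); t,_,_=grab('side')
cv2.imwrite('pics/v4.png',np.hstack([cv2.resize(im[100:330,110:340],(400,400)),cv2.resize(t[180:290,205:315],(400,400))])[...,::-1])
E
```

```text
[ 0.50578835 -0.05279538  0.22025152] [ 0.979 -0.204 -0.001] [-0.00800805 -0.58898821 -2.94999411]
701 [  4.62178102 -21.05383887  39.64027966] [45.1595923  -5.37812515 51.26403678] [ 27.65323866 -17.57201326  46.52915008]
hook [ -18.93584466  -39.99966581 -100.40069823] [ 21.85372778 -12.00151528  44.87245859]
```

View pics/v4.png

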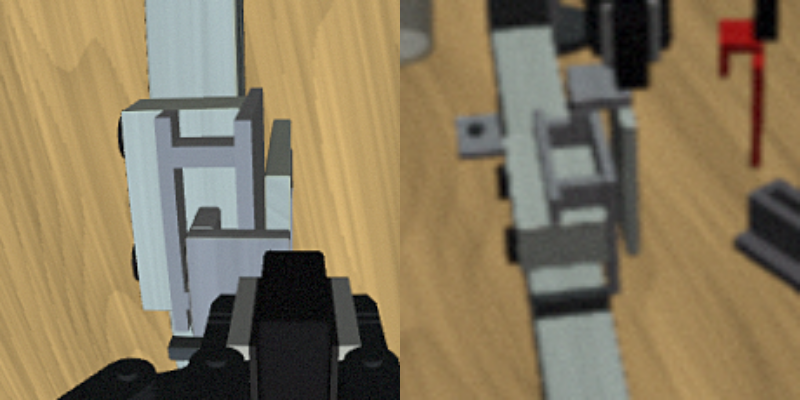

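The lip's midline is at tool y -17.6 and its end at x +45, so the hook is centred over the lip and the channel. In the picture the tongue is at (205,220), over the open channel. I'll lower it gently.

Request:
{"fn": "arm_command", "kwargs": {
  "plan": [
    [0,0,0.15,0,0,0],
    [0,0,0.15,0,0,0],
    [0,0,0.15,0,0,0],
    [0,0,0.15,0,0,0],
    [0,0,0.05,0,0,0]
  ]
}}

```text
clock: 8.5
tcp_pos: [0.5056, -0.0528, 0.2005]
ee_rot: [[0.204, 0.979, -0.001], [0.979, -0.204, 0.0], [0.0, -0.001, -1.0]]
force: [-0.2, -0.0, -2.0]
finger_gap: 0.201
grasp_force: 59.8
```

Request:
{"fn": "arm_command", "kwargs": {
  "plan": [
    [0,0,0.05,0,0,0],
    [0,0,0.05,0,0,0],
    [0,0,0.03,0,0,0],
    [0,0,0,0,0,0],
    [0,0,0,0,0,0]
  ]
}}

```text
clock: 9.0
tcp_pos: [0.506, -0.0529, 0.1975]
ee_rot: [[0.204, 0.979, 0.0], [0.979, -0.204, 0.0], [0.0, 0.0, -1.0]]
force: [0.5, -0.5, -2.6]
finger_gap: 0.203
grasp_force: 59.8
```

Request:
{"fn": "arm_command", "kwargs": {
  "plan": [
    [0,0,0.03,0,0,0],
    [0,0,0.03,0,0,0],
    [0,0,0.02,0,0,0],
    [0,0,0,0,0,0],
    [0,0,0,0,0,0]
  ]
}}

```text
clock: 9.5
tcp_pos: [0.5059, -0.0529, 0.195]
ee_rot: [[0.204, 0.979, 0.0], [0.979, -0.204, 0.0], [0.0, -0.0, -1.0]]
force: [-0.1, 0.1, -1.8]
finger_gap: 0.197
grasp_force: 59.8
```

Request:
{"fn": "arm_command", "kwargs": {
  "plan": [
    [0,0,0.02,0,0,0],
    [0,0,0.02,0,0,0],
    [0,0,0,0,0,0],
    [0,0,0,0,0,0],
    [0,0,0,0,0,0]
  ]
}}

```text
clock: 10.0
tcp_pos: [0.5059, -0.0529, 0.1938]
ee_rot: [[0.204, 0.979, 0.0], [0.979, -0.204, 0.0], [0.0, 0.0, -1.0]]
force: [0.8, 0.2, -1.0]
finger_gap: 0.201
grasp_force: 59.8
```

Request:
{"fn": "arm_command", "kwargs": {
  "plan": [
    [0,0,0.02,0,0,0],
    [0,0,0.02,0,0,0],
    [0,0,0,0,0,0],
    [0,0,0,0,0,0],
    [0,0,0,0,0,0]
  ]
}}

```text
clock: 10.5
tcp_pos: [0.5061, -0.0529, 0.1932]
ee_rot: [[0.204, 0.979, 0.001], [0.979, -0.204, -0.0], [-0.0, 0.001, -1.0]]
force: [-1.8, 0.9, 5.7]
finger_gap: 0.199
grasp_force: 60.8
```

It's seated: contact shows at +8 N, at the predicted height of 0.193. Now I'll slide it along the rail (tool +x), easing off the press slightly.

Request:
{"fn": "arm_command", "kwargs": {
  "plan": [
    [0.1,0,-0.01,0,0,0],
    [0.2,0,0,0,0,0],
    [0.3,0,0,0,0,0],
    [0.3,0,0,0,0,0],
    [0.3,0,0,0,0,0]
  ]
}}

```text
clock: 11.0
tcp_pos: [0.5133, -0.017, 0.1932]
ee_rot: [[0.204, 0.979, -0.0], [0.979, -0.204, -0.0], [-0.0, -0.0, -1.0]]
force: [-2.7, -1.5, 6.3]
finger_gap: 0.201
grasp_force: 60.9
```

Request:
{"fn": "arm_command", "kwargs": {
  "plan": [
    [0.3,0,0,0,0,0],
    [0.3,0,0,0,0,0],
    [0.3,0,0,0,0,0],
    [0.3,0,0,0,0,0],
    [0.3,0,0,0,0,0]
  ]
}}

```text
clock: 11.5
tcp_pos: [0.5222, 0.0273, 0.1932]
ee_rot: [[0.204, 0.979, -0.001], [0.979, -0.204, 0.0], [-0.0, -0.001, -1.0]]
force: [-4.3, -0.2, 6.8]
finger_gap: 0.201
grasp_force: 61.0
```

```bash
python3 - <<'E'
from h import *
st=read_state(); T=st['tcp_pos'];Ro=st['ee_rot']; print(T,st['force'],st['torque'])
im,d,c=grab('wrist'); P=wpts(d,c); Q=(P-T)@Ro*1000
m=(d>0)&(P[...,2]>.169)&(P[...,2]<.181)&(abs(Q[...,0])<55)&(abs(Q[...,1]+17)<12)&(Q[...,0]>20)
q=Q[m];print('lip',len(q),q.min(0),q.max(0),np.median(q,0))
m=(d>0)&(P[...,2]>.150)&(P[...,2]<.163)&(Q[...,0]>60)&(Q[...,0]<200)&(abs(Q[...,1]+45)<40)
q=Q[m];print('stop',len(q),np.percentile(q,[2,50,98],axis=0))
cv2.imwrite('pics/v5.png',cv2.resize(im[50:330,80:360],(560,560))[...,::-1])
E
```

```text
[0.52217415 0.02728509 0.19317565] [-4.26198402 -0.23303935  6.81666006] [-0.19017136  1.19147879 -0.00375828]
lip 816 [ 20.03865209 -21.55506528  17.3445451 ] [45.78008998 -5.34686235 24.0714484 ] [ 31.44113767 -16.90747098  19.47975123]
stop 1219 [[136.55322026 -64.74241463  32.03877553]
 [139.43464164 -46.79843797  33.83674903]
 [145.51332438 -26.39205609  42.53304329]]
```

View pics/v5.png

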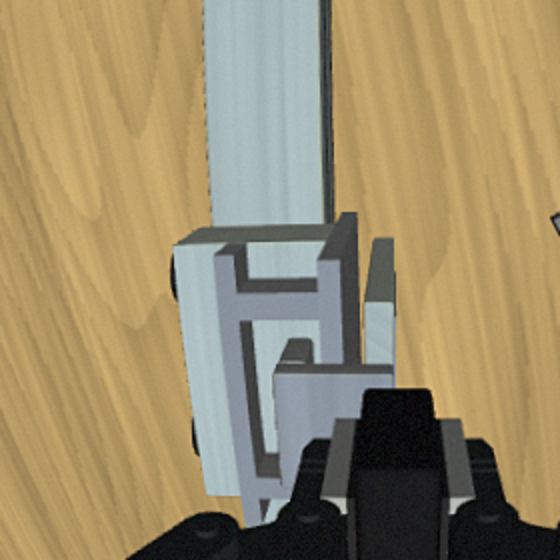

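The trolley follows the carrier, with the tongue in the channel at (295,355) and the bridge on the lip. The stop face is about 138 mm ahead of the lip's middle and the trolley's half-length is 48 mm, so about 88 mm remains.

Request:
{"fn": "arm_command", "kwargs": {
  "plan": [
    [0.3,-0.005,0,0,0,0],
    [0.3,-0.005,0,0,0,0],
    [0.3,-0.005,0,0,0,0],
    [0.3,-0.005,0,0,0,0],
    [0.3,-0.005,0,0,0,0]
  ]
}}

```text
clock: 12.05
tcp_pos: [0.531, 0.0714, 0.1932]
ee_rot: [[0.204, 0.979, 0.0], [0.979, -0.204, -0.0], [0.0, 0.0, -1.0]]
force: [-1.4, -1.1, 4.6]
finger_gap: 0.203
grasp_force: 60.9
```

Request:
{"fn": "arm_command", "kwargs": {
  "plan": [
    [0.3,-0.005,0,0,0,0],
    [0.3,-0.005,0,0,0,0],
    [0.2,-0.005,0,0,0,0],
    [0.1,0,0,0,0,0],
    [0.1,0,0,0,0,0]
  ]
}}

```text
clock: 12.55
tcp_pos: [0.5369, 0.1007, 0.1932]
ee_rot: [[0.204, 0.979, 0.001], [0.979, -0.204, 0.0], [0.0, 0.001, -1.0]]
force: [-0.9, -1.3, 6.4]
finger_gap: 0.2
grasp_force: 60.8
```

Request:
{"fn": "arm_command", "kwargs": {
  "plan": [
    [0.06,0,0,0,0,0],
    [0.06,0,0,0,0,0],
    [0.06,0,0,0,0,0],
    [0,0,0,0,0,0],
    [0,0,0,0,0,0]
  ]
}}

```text
clock: 13.05
tcp_pos: [0.5379, 0.106, 0.1932]
ee_rot: [[0.204, 0.979, 0.001], [0.979, -0.204, 0.001], [0.001, 0.001, -1.0]]
force: [-0.6, 0.5, 5.5]
finger_gap: 0.197
grasp_force: 60.9
```

Request:
{"fn": "arm_command", "kwargs": {
  "plan": [
    [0.06,0,0,0,0,0],
    [0.06,0,0,0,0,0],
    [0.06,0,0,0,0,0],
    [0,0,0,0,0,0],
    [0,0,0,0,0,0]
  ]
}}

```text
clock: 13.55
tcp_pos: [0.539, 0.1113, 0.1932]
ee_rot: [[0.204, 0.979, 0.001], [0.979, -0.204, 0.001], [0.001, 0.001, -1.0]]
force: [-0.9, -0.3, 5.6]
finger_gap: 0.201
grasp_force: 60.9
```

Request:
{"fn": "arm_command", "kwargs": {
  "plan": [
    [0.03,0,0,0,0,0],
    [0.03,0,0,0,0,0],
    [0.03,0,0,0,0,0],
    [0,0,0,0,0,0],
    [0,0,0,0,0,0]
  ]
}}

```text
clock: 14.05
tcp_pos: [0.5395, 0.1138, 0.1932]
ee_rot: [[0.204, 0.979, 0.001], [0.979, -0.204, 0.0], [0.0, 0.001, -1.0]]
force: [-1.5, 0.1, 5.3]
finger_gap: 0.198
grasp_force: 60.9
```

Request:
{"fn": "arm_command", "kwargs": {
  "plan": [
    [0.04,0,0,0,0,0],
    [0.04,0,0,0,0,0],
    [0.03,0,0,0,0,0],
    [0,0,0,0,0,0],
    [0,0,0,0,0,0]
  ]
}}

```text
clock: 14.55
tcp_pos: [0.5402, 0.1163, 0.1933]
ee_rot: [[0.204, 0.979, 0.001], [0.979, -0.204, -0.001], [-0.001, 0.001, -1.0]]
force: [-1.0, -4.9, 6.8]
finger_gap: 0.205
grasp_force: 60.9
```

```bash
python3 - <<'E'
from h import *
st=read_state(); T=st['tcp_pos'];Ro=st['ee_rot']; print(T,st['force'],st['torque'])
im,d,c=grab('wrist'); P=wpts(d,c); Q=(P-T)@Ro*1000
m=(d>0)&(P[...,2]>.169)&(P[...,2]<.181)&(Q[...,0]<60)&(abs(Q[...,1]+17)<12)&(Q[...,0]>20)
q=Q[m];print('lip',len(q),q.min(0),q.max(0),np.median(q,0))
m=(d>0)&(P[...,2]>.155)&(P[...,2]<.166)&(Q[...,0]>30)&(Q[...,0]<100)&(abs(Q[...,1]+45)<15)
q=Q[m];print('stop',len(q),np.percentile(q,[2,50,98],axis=0),np.histogram(q[:,0],np.arange(30,90,4)))
s,_,_=grab('scene')
cv2.imwrite('pics/v6.png',np.hstack([cv2.resize(im[80:330,100:350],(400,400)),cv2.resize(s[170:290,280:400],(400,400))])[...,::-1])
E
```

```text
[0.54019622 0.11628009 0.19325462] [-1.02008843 -4.90315404  6.7763082 ] [-1.01193982  0.41974135  0.03104781]
lip 765 [ 20.05019002 -21.80843781  17.40758233] [43.87922929 -5.35477964 24.21005565] [ 30.82814072 -17.18281694  19.50453933]
stop 2277 [[ 31.04708611 -59.15517773  27.39083233]
 [ 54.24123619 -45.04851159  33.27082914]
 [ 65.90340807 -30.53650642  36.43646777]] (array([256,  73,  71,  65, 294, 360, 365, 370, 392,  31,   0,   0,   0,
         0]), array([30, 34, 38, 42, 46, 50, 54, 58, 62, 66, 70, 74, 78, 82, 86]))
```

View pics/v6.png

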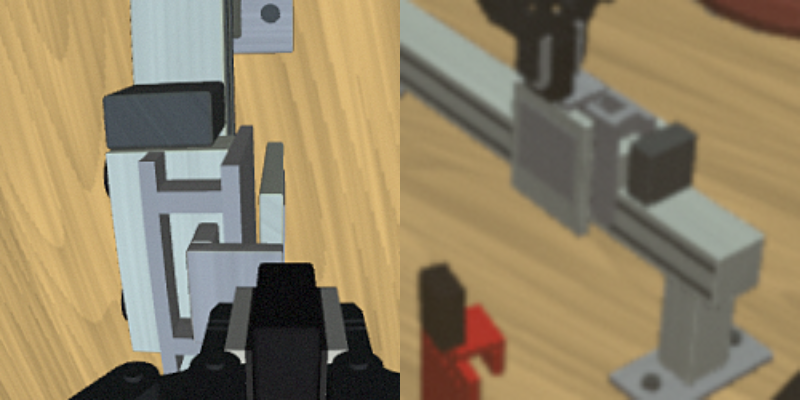

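Contact with the tall stop: force -4.9 N along the rail, and the picture shows the trolley's end against the stop at (165,145). One small nudge more, then release.

Request:
{"fn": "arm_command", "kwargs": {
  "plan": [
    [0.02,0,0,0,0,0],
    [0.02,0,0,0,0,0],
    [0,0,0,0,0,0],
    [0,0,0,0,0,0],
    [0,0,0,0,0,0]
  ]
}}

```text
clock: 15.15
tcp_pos: [0.5405, 0.1174, 0.1932]
ee_rot: [[0.204, 0.979, 0.001], [0.979, -0.204, -0.001], [-0.001, 0.001, -1.0]]
force: [-1.2, -5.1, 5.9]
finger_gap: 0.201
grasp_force: 60.9
```

Request:
{"fn": "arm_command", "kwargs": {
  "plan": [
    [0,0,0,0,0,0],
    [0,0,0,0,0,0],
    [0,0,0,0,0,0],
    [0,0,0,0,0,0],
    [0,0,0,0,0,0]
  ],
  "fingers": -0.2,
  "squeeze": 20
}}

```text
clock: 15.65
tcp_pos: [0.5402, 0.1178, 0.1928]
ee_rot: [[0.204, 0.979, -0.0], [0.979, -0.204, 0.0], [0.0, -0.0, -1.0]]
force: [0.1, -0.8, -0.5]
finger_gap: 0.599
grasp_force: 0.0
```

Request:
{"fn": "arm_command", "kwargs": {
  "plan": [
    [0,0,-0.2,0,0,0],
    [0,0,-0.4,0,0,0],
    [0,0,-0.6,0,0,0],
    [0,0,-1,0,0,0],
    [0,0,-1,0,0,0]
  ]
}}

```text
clock: 16.15
tcp_pos: [0.5401, 0.1177, 0.2908]
ee_rot: [[0.204, 0.979, 0.0], [0.979, -0.204, 0.0], [0.0, 0.0, -1.0]]
force: [0.7, -0.0, -0.3]
finger_gap: 0.604
grasp_force: 0.0
```

```bash
python3 - <<'E'
from h import *
st=read_state(); T=st['tcp_pos'];Ro=st['ee_rot']; print(T,st['force'],st['clock'])
im,d,c=grab('wrist'); P=wpts(d,c); Q=(P-T)@Ro*1000
m=(d>0)&(im.max(-1)<70)&(P[...,2]>.212)&(P[...,2]<.23)&(abs(Q[...,0])<30)&(abs(Q[...,1])<30)
q=Q[m];print('grip top',len(q),q.mean(0),np.median(P[m][:,2]),cv2.minAreaRect(q[:,:2].astype(np.float32)))
s,_,_=grab('scene');t,_,_=grab('side')
cv2.imwrite('pics/v7.png',np.hstack([cv2.resize(t[150:290,200:340],(400,400)),cv2.resize(s[170:290,280:400],(400,400))])[...,::-1])
E
```

```text
[0.54005122 0.11772494 0.29083167] [ 0.7469253  -0.0280311  -0.26390924] 16.15
grip top 1092 [ 1.13149062  3.13839948 69.11226936] 0.22226951698062347 ((-0.6259183883666992, 2.9181013107299805), (18.0982723236084, 30.195730209350586), 88.90474700927734)
```

View pics/v7.png

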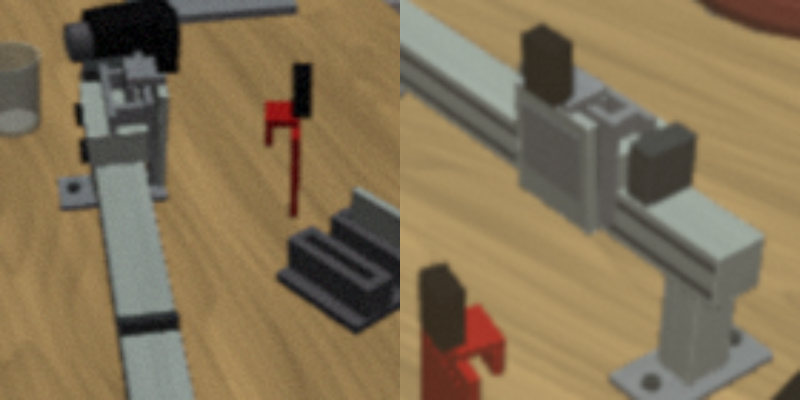

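After release the carrier hangs on the lip, grip top at 0.222 m against 0.224 expected. The trolley is still at the stop, and the spare and the red look-alike haven't moved. The gripper is 68 mm clear, so I'm handing in.

```bash
python3 -c "
from rig import sign_off; print(sign_off())"
```

```text
the job is handed in; nothing more can be done
None
```

The carrier is seated on the trolley's lip, the trolley is against the tall end stop, and the gripper is open and clear; I handed the job in at about 16 s, but viewed 11 pictures, one over the limit of 10.

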